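# Stopper the refilled reservoir bottle

## Robot

A 6-joint arm with a two-finger parallel gripper is mounted at the origin on the work surface. World frame = base frame: x ahead of the robot, y to its left, z up, the work surface at z = 0. Lengths are in mm, angles in degrees, forces in N, time in s.
With the tool pointing down it reaches from about 250 to 775 mm from the base axis. Payload 8.9 kg.
Tool frame: the origin (TCP) lies between the finger pads; the fingertips stand 11 mm ahead of it and the grasp point (between the pads) lies 8 mm behind it; z points along the fingers, y is the line along which they close (so a half turn about z gives the same grasp; the last joint's range is limited). The gripper opens to 85 mm and grips with 20 to 120 N. Pads are 22 mm wide; open, the fingers measure 114 mm over their backs; the gripper's body (76 mm by 85 mm) begins 54 mm behind the grasp point. The pads swing forward as they close: fully open they stand 13 mm farther back than shut.
Start: joints at [-82.237, 16.656, -8.789, 64.555, 0, 82.019], TCP at [142.463, -505.3, 242.305] pointing down, gripper open.
Joint ranges: [-144.48, 144.48], [-52.06, 99.96], [-74.48, 78.29], [-112.23, 115.85], [-86.99, 84.42], [-180, 180]. Speed limits (degrees/s): [127.2, 127.2, 159.86, 180, 180, 180].

## Interface

Orientations are given as [roll, pitch, yaw] about the fixed x, y, z axes, in that order (R = Rz(yaw) Ry(pitch) Rx(roll)).
In Python, from bench import get_state, imaging, job gives the robot as it stands.
- The arm moves only by the tool move_arm, never from a script. Its argument "motion" is text: rows parted by semicolons, each of 5 numbers parted by spaces: the shift along the tool's x, y, z in mm, then the turn about the tool's z in rad, then the opening, from 0 (shut) to 1 (fully open). In form: x y z yaw claw; .... A call has 1 to 8 rows; each row shifts and turns the commanded pose from where the row before left it, along the tool's axes as they then stand; what a row does not reach is not made up. A row lasts 1/8 s, in which the tool goes at most 62.5 mm and 10.7 degrees, less where a joint would pass 70% of its speed; a pose out of reach is approached as far as the arm can. A call with a gripper value outside its range is refused whole. The fingers move at their own pace and stop on an object; "newtons" is the grip in N (left out, the last holds). Time passes only in rows, so rows that do not move let the fingers close. It gives the time, the measured TCP pose, the force, the opening and the grip force at its end, in the units of the state.
- get_state(): the state, without advancing time (a new reading comes with each control period).
- imaging.get_image(name): name is "side" or "top" or "wrist"; returns the picture (384x512x3 uint8, red, green, blue); there is no depth.
- imaging.camera_model(name): a dict with "K" (3x3 intrinsics, pixels), "D" ([k1, k2, p1, p2, k3] as OpenCV has them; the pictures are not rectified), "T" (4x4, takes a point from camera to world coordinates); the wrist camera has in their place "mount" (4x4, takes a point from camera to tool coordinates, whose origin is the TCP and whose axes are the flange's). Camera axes: x right, y down, z forward; pixel columns grow to the right and rows downward; lengths in mm; the calibration is good to about 2 mm. A picture is of the moment at which its call begins: read the wrist's pose just before it. camera_model takes no time and is no camera call.
- job.close_job(): hands the job in; it is judged then, once.
The state is a dict: "t": time; "joint_positions": joint angles; "qd": joint speeds; "effort": joint torques, N m; "tcp_pos": TCP position; "tcp_rot": TCP orientation; "ft_force": force on the tool from outside, world axes, zero at the start; "torque": the same for the moment, N m; "width": finger opening in mm; "grip_force": force on a finger pad.
Only numpy, scipy, OpenCV 4.12 (cv2) and the standard library are available. Lean on these libraries where they do the work, as an engineer would, in place of code of your own. Each camera call takes 0.05 s, during which the arm holds its last target. There are 200 camera calls.

## Task

The brown bottle with the funnel in its neck has been refilled: lift the funnel out and stand it upright in the empty tall beaker. Then set the stopper that fits the neck (the larger one in the stopper stand) into the bottle, let go of it, and tap it down from above with the closed fingers until its flange sits on the bottle's rim. Do not knock the bottle or the beaker over, and leave everything else where it stands.

Things in the scene. Friction and masses are not known exactly. Their poses are not given: they have to be found in the camera images.
- bottle_mouth (a point): Centre of the mouth (plane of the rim) of the loose brown glass bottle, 205 mm above the table; body 101 mm across, about 1.5 kg (varies with filling), lip 47 mm across. The neck is a ground socket tapering 1:10: 29.2 mm inside just below its 2 mm lip bevel, 25.9 mm at 34 mm depth. z: the bottle's axis, up. At the start the funnel hangs in it.
- funnel_band (a point): Loose hollow white plastic funnel, 50 g: centre of its round rim band (65 mm outside, 14 mm high, to be gripped from outside), 7 mm below its top. Below the band a 60 degree cone 43 mm high, 12 mm wide at its foot, then a 12 mm thick stem ending 95 mm below the point. z: its axis, up. At the start the cone rests on the bottle's rim, this point about 35 mm above it.
- beaker_rim (a point): Centre of the mouth of the empty tall glass beaker (54 mm outside, about 50 mm inside, 95 mm high, loose, about 110 g), 95 mm above the table. With the funnel standing in it the cone rests on the beaker's rim and the centre of the funnel's band is about 18 mm above this point. z is up.
- stopper_knob (a point): Larger of two white plastic stoppers, 79 mm long, 55 g: octagonal knob 32 mm across, 36 mm tall, on a flange 37 mm wide, 4 mm thick, on a 39 mm shank tapering 1:10 from 29.7 mm, its end bevelled to 18 mm. The point, the place to grip, is on its axis, 27 mm above the flange's underside. z: up from shank to knob. Starts loose, shank down, in an outer well of the stand.
- stopper_flange (a point): On the same stopper: centre of the flange's underside. Set down lightly in the bottle's neck the stopper stops with this point about 4 to 6 mm above the bottle's mouth (held by the taper); it takes about 10 to 20 N, pressed or in a few taps on the knob, to wedge it down until the flange sits on the rim (0 mm). What is gained stays, held by friction.
- stopper_top (a point): On the same stopper: centre of the knob's flat top, 40 mm above the flange's underside, the place to tap.
- rack: Grey plastic stopper stand, a fixed block 84 x 196 mm, 45 mm high, with three wells 34 mm wide in a row along its y axis (at -60, 0 and +60 mm). The stoppers' flanges rest on its top. The origin is the centre of its underside, z up.
- stopper_small_knob (a point): The smaller stopper in the stand (knob 25 mm across, shank 21 mm thick): too thin for the bottle, to be left in the stand. The point is on its axis, 20 mm above its flange's underside.
- bottle: The reservoir bottle itself; the origin is the centre of its underside, on the table.
- beaker: The beaker itself; the origin is the centre of its underside.
- funnel: The funnel itself; the origin is the tip of its stem, z up its axis.
- stopper: The larger stopper itself; the origin is the centre of the flange's underside.
- stopper_small: The smaller stopper; the origin is the centre of its flange's underside.
- spare_bottle: A second brown bottle, already stoppered, 245 mm high, 101 mm across: leave it alone. Origin: centre of its underside.
- dropper_a: Small dropping bottle with red teat, 43 mm across, 118 mm high: leave it alone. Origin: centre of its underside.
- dropper_b: Another such dropping bottle: leave it alone.
- flask: Conical glass flask, 85 mm across, 140 mm high: leave it alone. Origin: centre of its underside.
- wash_bottle: Plastic wash bottle with red cap and bent jet, 73 mm across, 205 mm high: leave it alone. Origin: centre of its underside.
- dish: White porcelain dish, 88 mm across, 30 mm high: leave it alone. Origin: centre of its underside.
There are look-alikes about, which are no part of the job. Leave any blue look-alike of the funnel alone.

How it is judged:
By the outcome, as a careful person would: the job done as asked, in the order asked, and still so for the second after the job is handed in, with the robot touching nothing.
It also fails if it takes over 72 s, if anything falls off the work surface, if the arm or the gripper's body presses on something with over 40 N, if the wrist force passes 120 N, or if a joint passes its speed limit or range.

## Working session

There is one attempt and no reset: what is moved stays moved. The work goes in short steps, Python scripts to look and compute and a tool call to move; the robot and the scene stay as the last step left them, time stands still between calls to the robot, and variables do not carry over. Pictures are saved under pics/ and viewed, at most 10 in all, crops included, and the job is handed in when it is done.

Besides the shell and the picture viewer there is one more tool, called by a JSON object that holds its "api" and its "payload". move_arm: Moves the arm, as the interface text tells. Its arguments: {"type":"object","properties":{"motion":{"type":"string"},"newtons":{"type":"number"}},"required":["motion"]}

```bash
mkdir -p pics
cat > h.py <<'E'
import numpy as np, cv2
from bench import get_state, imaging, job
from scipy.spatial.transform import Rotation as R
def grab(n):
    s=get_state(); im=imaging.get_image(n); m=imaging.camera_model(n)
    if n=="wrist":
        T=np.eye(4); T[:3,:3]=R.from_euler('xyz',s['tcp_rot'],degrees=True).as_matrix(); T[:3,3]=s['tcp_pos']
        T=T@np.array(m['mount'])
    else: T=np.array(m['T'])
    return im,np.array(m['K']),np.array(m['D']),T
def ray(p,K,D,T):
    u=cv2.undistortPoints(np.array([[p]],float),K,D)[0,0]
    d=T[:3,:3]@np.array([u[0],u[1],1]); return T[:3,3],d/np.linalg.norm(d)
def onz(p,z,c):
    o,d=ray(p,*c); return o+d*(z-o[2])/d[2]
def cross(p1,c1,p2,c2):
    o1,d1=ray(p1,*c1);o2,d2=ray(p2,*c2)
    A=np.stack([d1,-d2],1);t=np.linalg.lstsq(A,o2-o1,rcond=None)[0]
    a=o1+t[0]*d1;b=o2+t[1]*d2; return (a+b)/2,np.linalg.norm(a-b)
def proj(P,K,D,T):
    Ti=np.linalg.inv(T); return cv2.projectPoints(np.array(P,float).reshape(-1,1,3),cv2.Rodrigues(Ti[:3,:3])[0],Ti[:3,3],K,D)[0][:,0]
def save(n,im): cv2.imwrite('pics/'+n,cv2.cvtColor(im,cv2.COLOR_RGB2BGR))
E
python3 - <<'E'
from h import *
print(get_state())
a=[]
for n in("top","side"):
    im,K,D,T=grab(n); np.savez(n+'.npz',im=im,K=K,D=D,T=T); print(n,K.round(1).tolist(),D,T.round(2).tolist()); save(n+'0.png',cv2.resize(im,(768,576)))
im,K,D,T=grab("wrist");save('w0.png',im);print(T.round(1).tolist())
E
```

```text
{'t': 0.0, 'joint_positions': array([-8.22361604e+01,  1.66886764e+01, -8.82940521e+00,  6.45537599e+01,
       -1.09669093e-03,  8.20179034e+01]), 'qd': array([ 0.10855425,  0.10768319, -0.06649373,  0.04405844,  0.06918811,
        0.03362066]), 'effort': array([-1.61843658e-03, -5.37140572e+01,  3.31368649e+01,  1.58606563e-02,
       -2.80889253e-04,  7.96048113e-06]), 'tcp_pos': array([ 142.40644786, -504.89974784,  241.74540774]), 'tcp_rot': array([-1.79928702e+02, -8.89011016e-03,  1.57459313e+01]), 'ft_force': array([-0.08534932, -0.16581132, -0.17013905]), 'torque': array([-0.0119837 , -0.02746928, -0.02185162]), 'grip_force': 0.0, 'width': 85.24163627177342}
top [[355.2, 0.0, 255.5], [0.0, 355.2, 190.2], [0.0, 0.0, 1.0]] [-0.06552765  0.          0.          0.          0.        ] [[0.02, -0.98, 0.21, 272.84], [-1.0, -0.01, 0.0, -0.43], [0.0, -0.21, -0.98, 1502.77], [0.0, 0.0, 0.0, 1.0]]
side [[432.1, 0.0, 256.4], [0.0, 432.1, 186.2], [0.0, 0.0, 1.0]] [-0.00710609  0.          0.          0.          0.        ] [[-0.92, -0.27, 0.27, 187.99], [-0.39, 0.63, -0.68, 876.63], [0.02, -0.73, -0.68, 1005.58], [0.0, 0.0, 0.0, 1.0]]
[[0.3, -0.9, -0.3, 221.4], [-1.0, -0.3, -0.1, -482.5], [-0.0, 0.3, -0.9, 373.2], [0.0, 0.0, 0.0, 1.0]]
```

View pics/top0.png

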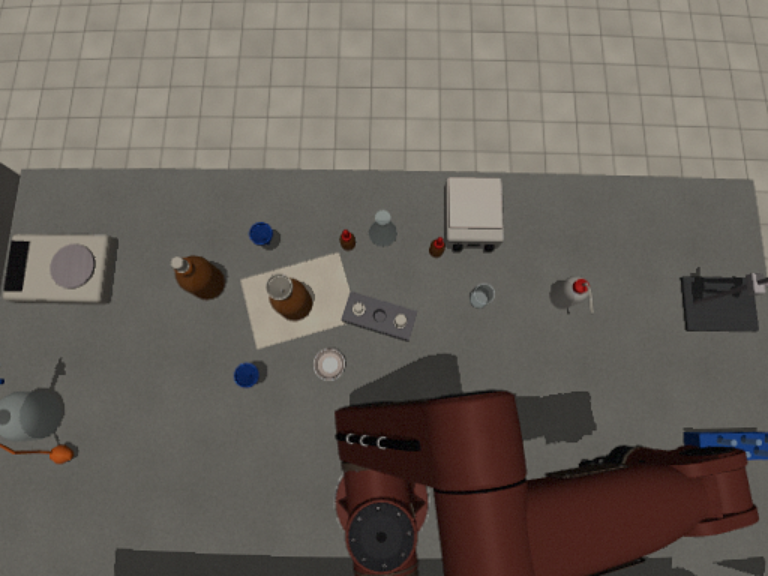

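View pics/side0.png

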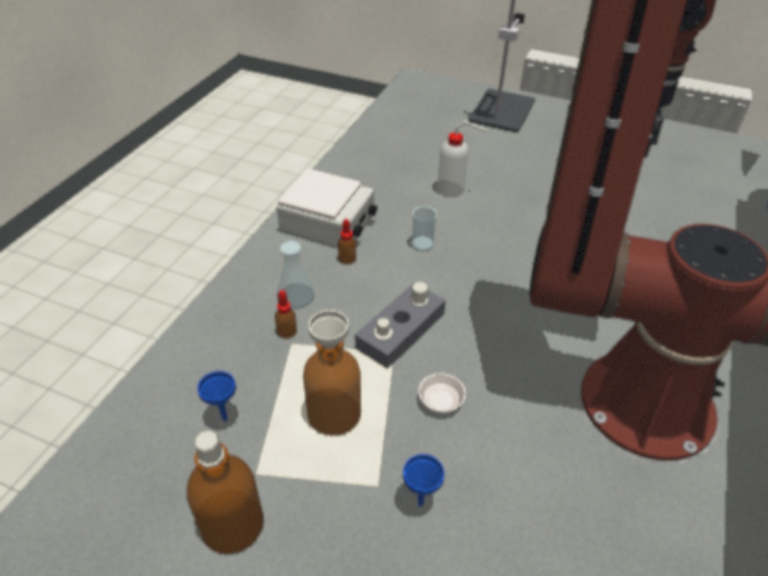

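The top view shows the funnel in the brown bottle at (279,286), the beaker at (482,295), and the stand's knobs at (358,309) and (400,321). In the side view the knobs are at (382,328) and (420,292). The candidates for the larger stopper are these two knobs. (400,321) looks larger, so I'll check it in an enlarged crop. The blue funnels are look-alikes.

Run:
```python
from h import *
L={n:np.load(n+'.npz') for n in("top","side")}
c={n:(L[n]['K'],L[n]['D'],L[n]['T']) for n in L}
t=L['top']['im'];s=L['side']['im']
o=lambda im,x,y,w,h,k:cv2.resize(im[y:y+h,x:x+w],(w*k,h*k),interpolation=cv2.INTER_CUBIC)
A=o(t,165,170,125,60,6); B=np.hstack([o(s,195,180,110,70,3),o(s,255,120,60,70,3),o(t,295,175,50,70,3)])
W=max(A.shape[1],B.shape[1]); pad=lambda a:np.pad(a,((0,0),(0,W-a.shape[1]),(0,0)))
save('crop.png',np.vstack([pad(A),pad(B)])); print(W,A.shape[0]+B.shape[0])
# knobs: bright blobs
for n,pts in(("top",[(239,206),(267,214)]),("side",[(255,217),(280,193)])):
    g=L[n]['im'].min(2)
    for x,y in pts:
        p=g[y-14:y+15,x-14:x+15]; m=(p>130).astype(np.uint8)
        k,l,st,ce=cv2.connectedComponentsWithStats(m)
        for i in range(1,k):
            if st[i,4]>12: print(n,(x,y),'blob',st[i]+[x-14,y-14,0,0,0],ce[i]+[x-14,y-14])
for nm,a,b,z in(("funnel top",(186,190.5),(219,217),247),("k1",(239,205),(255,215),0),("k2",(267,213),(280,191),0)):
    print(nm,cross(a,c['top'],b,c['side']))
print("beaker top z95",onz((321,197),95,c['top']),"side",onz((282,140),95,c['side']))
```

```text
750 570
top (239, 206) blob [225 192   8  25 128] [227.4140625 201.4921875]
top (239, 206) blob [235 202   8   8  30] [238.46666667 205.6       ]
top (267, 214) blob [264 210   7   6  33] [266.75757576 212.57575758]
side (255, 217) blob [241 203  18  16 158] [246.82911392 208.05696203]
side (255, 217) blob [251 211   9   8  55] [255.14545455 214.23636364]
side (255, 217) blob [248 218  15   9  67] [255.04477612 222.52238806]
side (280, 193) blob [266 179  29  20 467] [280.5267666  186.65738758]
side (280, 193) blob [277 198   9   6  24] [281.75 201.5 ]
funnel top (array([534.17324065, 255.33083644, 239.84170241]), np.float64(0.9540800757590995))
k1 (array([514.03860023,  69.56376692,  72.0555639 ]), np.float64(3.474033252254918))
k2 (array([480.01395042, -44.90382315,  83.03699022]), np.float64(0.9987104725424981))
beaker top z95 [ 546.15741416 -262.50071228   95.        ] side [ 560.18047031 -276.39402153   95.        ]
```

View pics/crop.png

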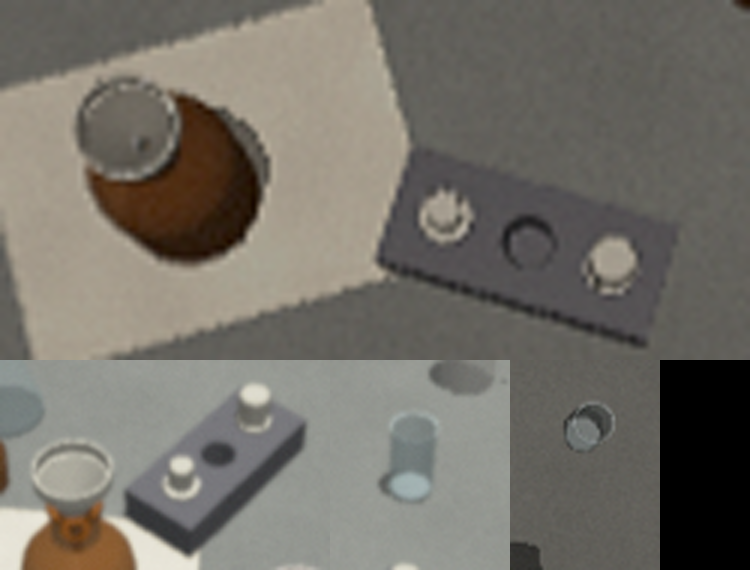

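The larger stopper is the knob at top crop (612,258). It is wider, and it crosses at z = 83 against the expected 85; the other one crosses at 72. The funnel crosses at about (534, 255), z = 240 (expected 247), which is plausible. First move: rise and turn to yaw 90.

{"api": "move_arm", "payload": {"motion": "0 0 -20 -0.164 1;0 0 -20 -0.164 1;0 0 -20 -0.164 1;0 0 -20 -0.164 1;0 0 -20 -0.164 1;0 0 -20 -0.164 1;0 0 -20 -0.164 1;0 0 -20 -0.164 1"}}

```text
t: 1.15
tcp_pos: [142.4, -505.2, 402.7]
tcp_rot: [-180.0, -0.0, 91.2]
ft_force: [0.7, -0.7, -0.7]
width: 85.6
grip_force: 0.0
```

```bash
cat >> h.py <<'E'
def need(P):
    s=get_state(); Rm=R.from_euler('xyz',s['tcp_rot'],degrees=True).as_matrix()
    print('tcp',s['tcp_pos'].round(1),s['tcp_rot'].round(2),'tool shift',(Rm.T@(np.array(P)-s['tcp_pos'])).round(1))
E
python3 - <<'E'
from h import *
L={n:np.load(n+'.npz') for n in("top","side")}
c={n:(L[n]['K'],L[n]['D'],L[n]['T']) for n in L}
for nm,a,b in(("funnel top",(186.2,191.3),(219,215.7)),("beaker",(323.3,195.7),(283,139.3)),("knob top",(266.8,212.6),(280,189))):
    print(nm,cross(a,c['top'],b,c['side']))
need((450,180,400)); print(get_state()['joint_positions'].round(1))
E
```

```text
funnel top (array([532.43783923, 254.27723876, 243.30952089]), np.float64(2.9500943320860933))
beaker (array([ 552.18673572, -269.82095869,  104.23816164]), np.float64(4.721133392403854))
knob top (array([480.18834906, -43.80201579,  92.47084826]), np.float64(0.8844419704743841))
tcp [ 142.4 -505.2  402.7] [-1.800e+02 -3.000e-02  9.123e+01] tool shift [678.4 322.1   3. ]
[-82.2  15.1  12.9  87.8  -0.    6.5]
```

{"api": "move_arm", "payload": {"motion": "10 25 0 0 1;22 52 0 0 1;28 60 0 0 1;28 60 0 0 1;28 60 0 0 1;28 60 0 0 1;20 52 0 0 1;10 25 0 0 1"}}

```text
t: 2.15
tcp_pos: [522.6, -329.7, 401.4]
tcp_rot: [-180.0, -0.1, 91.1]
ft_force: [-0.2, -0.5, -0.3]
width: 85.7
grip_force: 0.0
```

{"api": "move_arm", "payload": {"motion": "0 0 0 0 1;0 0 0 0 1"}}

```text
t: 2.4
tcp_pos: [519.7, -331.7, 402.1]
tcp_rot: [-180.0, -0.0, 90.9]
ft_force: [0.1, -0.4, 0.1]
width: 85.7
grip_force: 0.0
```

Run:
```python
from h import *
im,K,D,T=grab('wrist'); np.savez('wb.npz',im=im,K=K,D=D,T=T); save('wb.png',im)
need((532,-110,400))
```

```text
tcp [ 519.5 -332.   402.3] [-179.98    0.     90.87] tool shift [221.8  15.9   2.3]
```

{"api": "move_arm", "payload": {"motion": "25 0 0 0 1;50 -12 0 0 1;50 -12 0 0 1;50 -12 0 0 1;30 0 0 0 1;15 0 0 0 1;0 0 0 0 1;0 0 0 0 1"}}

```text
t: 3.45
tcp_pos: [480.9, -113.2, 402.1]
tcp_rot: [-180.0, 0.0, 90.9]
ft_force: [0.1, 0.2, 0.1]
width: 85.5
grip_force: 0.0
```

Run:
```python
from h import *
im,K,D,T=grab('wrist'); np.savez('ws.npz',im=im,K=K,D=D,T=T)
b=np.load('wb.npz')['im']
save('w2.png',np.hstack([cv2.resize(x,(400,300)) for x in(b,im)]))
need((532,200,400))
```

```text
tcp [ 480.9 -113.3  402. ] [-1.7998e+02  1.0000e-02  9.0850e+01] tool shift [312.5  55.7   2. ]
```

View pics/w2.png

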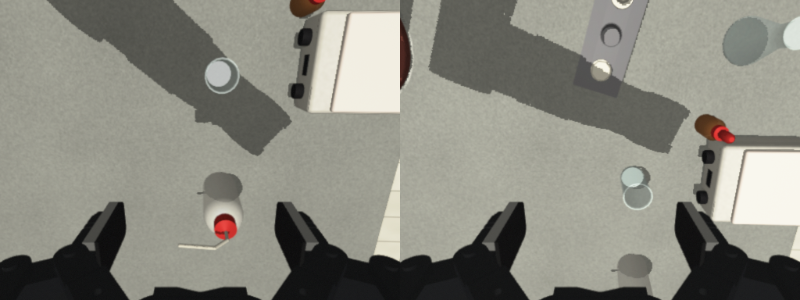

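The wrist views show the beaker rim at (221,76) on the left and (637,196) on the right, with the larger knob at (601,69) on the right. I'll refine these and move on to the funnel.

Run:
```python
from h import *
b=np.load('wb.npz');s=np.load('ws.npz');cb=(b['K'],b['D'],b['T']);cs=(s['K'],s['D'],s['T'])
def circ(im,x,y,w,r0,r1):
    g=cv2.cvtColor(im,cv2.COLOR_RGB2GRAY)[y-w:y+w,x-w:x+w]
    c=cv2.HoughCircles(cv2.GaussianBlur(g,(3,3),0),cv2.HOUGH_GRADIENT_ALT if 0 else cv2.HOUGH_GRADIENT,1,8,param1=80,param2=10,minRadius=r0,maxRadius=r1)
    return (c[0][:3]+[x-w,y-w,0]) if c is not None else None
h1=circ(b['im'],283,97,40,15,30);h2=circ(s['im'],303,251,40,12,28);print(h1,h2)
print('beaker cross',cross((283,97),cb,(303,251),cs))
for h in h1:print(onz(h[:2],95,cb))
for h in h2:print(onz(h[:2],95,cs))
x,y=257,88; p=s['im'][y-25:y+25,x-25:x+25].min(2)
for th in(130,160,190):
    k,l,st,ce=cv2.connectedComponentsWithStats((p>th).astype(np.uint8))
    i=1+st[1:,4].argmax(); q=ce[i]+[x-25,y-25]; print(th,st[i],q,onz(q,85,cs),onz(q,75,cs))
```

```text
[[283.5         96.5         23.29999924]
 [275.5         91.5         19.39999962]
 [288.5         89.5         16.        ]] [[296.5        226.5         13.        ]
 [304.5        253.5         17.39999962]
 [299.5        238.5         27.39999962]]
beaker cross (array([ 552.96624115, -267.67456164,   91.71423581]), np.float64(0.3051956355443387))
[ 553.46405669 -266.90240129   95.        ]
[ 543.18510754 -261.05392573   95.        ]
[ 559.35525514 -258.44869289   95.        ]
[ 540.70301433 -226.90330995   95.        ]
[ 554.71251435 -270.00673393   95.        ]
[ 546.03382927 -245.78433074   95.        ]
130 [   0    0   50   39 1408] [260.49573864  78.73011364] [485.5535991  -27.87778207  85.        ] [485.68369824 -27.81027184  75.        ]
160 [ 15  13  22  19 238] [258.70588235  83.3907563 ] [483.382132   -33.47964716  85.        ] [483.46381553 -33.53703763  75.        ]
190 [ 16  13  21  18 197] [258.72081218  83.56345178] [483.40466856 -33.68674528  85.        ] [483.48685457 -33.74875326  75.        ]
```

{"api": "move_arm", "payload": {"motion": "25 5 0 0 1;50 10 0 0 1;55 12 0 0 1;55 12 0 0 1;50 11 0 0 1;35 5 0 0 1;15 0 0 0 1;0 0 0 0 1"}}

```text
t: 4.5
tcp_pos: [531.4, 173.5, 401.9]
tcp_rot: [-180.0, 0.0, 90.9]
ft_force: [0.4, 0.3, -0.0]
width: 85.7
grip_force: 0.0
```

{"api": "move_arm", "payload": {"motion": "0 0 0 0 1;0 0 0 0 1"}}

```text
t: 4.75
tcp_pos: [531.3, 172.5, 402.5]
tcp_rot: [180.0, 0.0, 90.8]
ft_force: [0.1, 0.1, -0.4]
width: 85.4
grip_force: 0.0
```

Run:
```python
from h import *
im,K,D,T=grab('wrist'); np.savez('wf.npz',im=im,K=K,D=D,T=T)
save('wf.png',im); print(proj([[532,254,247]],K,D,T)); need((532,254,400))
```

```text
[[257.92302624  82.3756041 ]]
tcp [531.3 172.7 402.5] [1.7998e+02 1.0000e-02 9.0830e+01] tool shift [81.3  1.9  2.5]
```

View pics/wf.png

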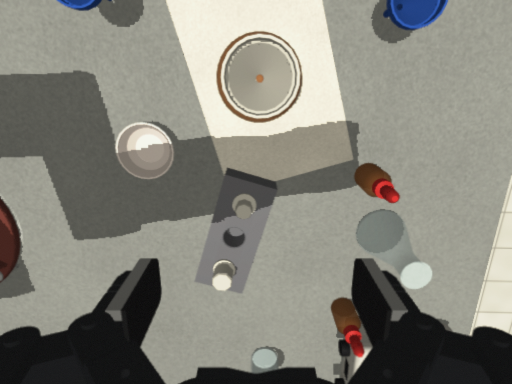

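The funnel rim ring is centred at about (260,77), with a red spot at (260,78) inside it, and the larger knob's top is at (222,282).

Run:
```python
from h import *
f=np.load('wf.npz');s=np.load('ws.npz');cf=(f['K'],f['D'],f['T']);cs=(s['K'],s['D'],s['T'])
g=cv2.cvtColor(f['im'],cv2.COLOR_RGB2GRAY)[25:130,205:315]
h=cv2.HoughCircles(cv2.GaussianBlur(g,(3,3),0),cv2.HOUGH_GRADIENT,1,4,param1=80,param2=15,minRadius=30,maxRadius=48)[0][:4]+[205,25,0];print(h)
for q in h: print(onz(q[:2],247,cf))
# brown ring outside -> bottle; whites
L={n:np.load(n+'.npz') for n in("top","side")}
for n,q in(("top",(266.8,212.6)),("side",(280,190))):
    print(n,'knob85',onz(q,85,(L[n]['K'],L[n]['D'],L[n]['T'])))
print('knob wrist f',onz((222,282),85,cf),'cross',cross((258.7,83.5),cs,(222,282),cf))
for n,q in(("top",(186.2,191.3)),("side",(219,215.7))):
    print(n,'fun247',onz(q,247,(L[n]['K'],L[n]['D'],L[n]['T'])))
print(cross((186.2,191.3),tuple(L['top'][k] for k in 'KDT'),h[0][:2],cf))
a=cv2.resize(f['im'][240:310,180:280],(600,420),interpolation=cv2.INTER_CUBIC);b=cv2.resize(s['im'][60:110,230:290],(180,150));save('k.png',a)
```

```text
[[259.5         74.5         43.        ]
 [258.5         79.5         41.90000153]
 [254.5         76.5         36.40000153]
 [259.5         83.5         38.59999847]]
[533.17816075 260.00780708 247.        ]
[532.43318461 256.20442054 247.        ]
[529.16218231 258.43981612 247.        ]
[533.29701417 253.15464606 247.        ]
top knob85 [480.84425962 -44.10698449  85.        ]
side knob85 [481.46302064 -47.11080732  85.        ]
knob wrist f [481.8826001  -41.13943453  85.        ] cross (array([483.20449622, -33.52732422,  96.56764769]), np.float64(0.15850310190271705))
top fun247 [530.21790236 253.1205959  247.        ]
side fun247 [532.31430976 257.34134714 247.        ]
(array([534.46898144, 259.39247875, 221.28951611]), np.float64(2.97002104690998))
```

{"api": "move_arm", "payload": {"motion": "20 0 10 0 1;35 1 20 0 1;20 1 20 0 1;9 0 20 0 1;0 0 15 0 1;0 0 10 0 1;0 0 0 0 1;0 0 0 0 1"}}

```text
t: 5.8
tcp_pos: [532.1, 257.8, 307.9]
tcp_rot: [180.0, -0.0, 90.9]
ft_force: [0.2, 0.2, 0.9]
width: 85.3
grip_force: 0.0
```

Run:
```python
from h import *
im,K,D,T=grab('wrist'); np.savez('wg.npz',im=im,K=K,D=D,T=T)
save('wg.png',im); print(proj([[532.5,256.5,247],[500,256.5,247],[532.5,224,247],[565,256.5,247]],K,D,T)); need((532.5,256.5,232))
```

```text
[[256.35623708 222.69631196]
 [204.32271535 222.01867618]
 [255.58680558 268.36606663]
 [308.29336596 223.41561587]]
tcp [532.2 257.8 308. ] [ 1.7994e+02 -2.0000e-02  9.0900e+01] tool shift [-1.4  0.2 76. ]
```

View pics/wg.png

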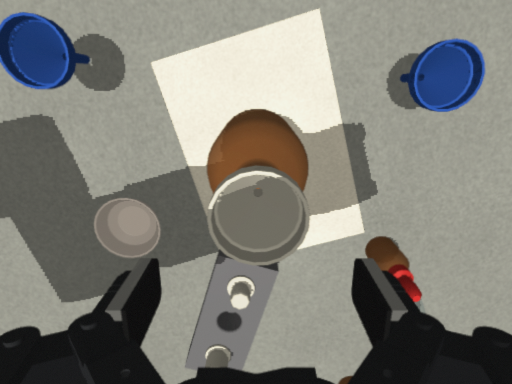

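The funnel rim spans x 208 to 309, centred near (258,216), which is between the fingers. Now I'll descend and grip.

{"api": "move_arm", "payload": {"motion": "0 1 15 0 1;0 0 20 0 1;0 0 20 0 1;0 0 15 0 1;0 0 9 0 1;0 0 0 0 1"}}

```text
t: 6.6
tcp_pos: [532.6, 257.7, 227.8]
tcp_rot: [-180.0, 0.0, 90.9]
ft_force: [-0.7, 1.0, -0.1]
width: 85.4
grip_force: 0.0
```

{"api": "move_arm", "payload": {"motion": "0 0 0 0 0.6;0 0 0 0 0.6;0 0 0 0 0.6;0 0 0 0 0.6;0 0 0 0 0.6", "newtons": 25}}

```text
t: 7.22
tcp_pos: [533.4, 257.9, 229.0]
tcp_rot: [179.9, -0.0, 90.9]
ft_force: [0.7, 0.3, 6.3]
width: 63.8
grip_force: 27.7
```

{"api": "move_arm", "payload": {"motion": "0 0 -5 0 0.6;0 0 -12 0 0.6;0 0 -18 0 0.6;0 0 -20 0 0.6;0 0 -20 0 0.6;0 0 -15 0 0.6;0 0 -8 0 0.6;0 0 0 0 0.6"}}

```text
t: 8.22
tcp_pos: [533.0, 257.8, 326.8]
tcp_rot: [180.0, -0.0, 90.9]
ft_force: [0.3, -0.5, -1.3]
width: 64.0
grip_force: 27.7
```

Run:
```python
from h import *
a=[]
for n in('side','wrist'):
    im,K,D,T=grab(n); np.savez(n[0]+'l.npz',im=im,K=K,D=D,T=T); a.append(cv2.resize(im[60:360,120:520] if n=='side' else im,(400,300)))
save('lift.png',np.hstack(a)); s=get_state(); print(s['width'],s['ft_force'].round(1)); need((553,-268,328))
```

```text
64.02503784714311 [-0.8 -0.2 -0.8]
tcp [532.6 257.7 325.8] [-1.7995e+02  2.0000e-02  9.0920e+01] tool shift [-526.    11.9   -2.1]
```

View pics/lift.png

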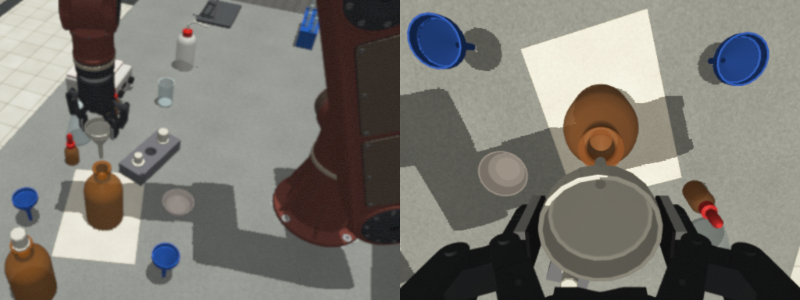

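The funnel is held upright and clear of the bottle, which still stands, with its mouth at about (598,140). Now I'll carry it to the beaker.

{"api": "move_arm", "payload": {"motion": "-15 0 0 0 0.6;-35 1 0 0 0.6;-50 1 0 0 0.6;-50 1 0 0 0.6;-50 2 0 0 0.6;-50 2 0 0 0.6;-50 2 0 0 0.6;-50 1 0 0 0.6"}}

```text
t: 9.32
tcp_pos: [547.7, -94.4, 326.0]
tcp_rot: [-180.0, -0.0, 90.9]
ft_force: [0.2, -0.9, 0.8]
width: 64.3
grip_force: 27.7
```

{"api": "move_arm", "payload": {"motion": "-50 1 0 0 0.6;-50 1 0 0 0.6;-40 0 0 0 0.6;-25 0 0 0 0.6;-11 0 0 0 0.6;0 0 0 0 0.6;0 0 0 0 0.6;0 0 0 0 0.6"}}

```text
t: 10.32
tcp_pos: [553.5, -266.9, 326.5]
tcp_rot: [180.0, -0.0, 91.0]
ft_force: [0.2, -0.2, -0.1]
width: 63.9
grip_force: 27.7
```

Run:
```python
from h import *
l=np.load('wl.npz'); cl=tuple(l[k] for k in 'KDT')
print('bottle mouth est',onz((253.6,179),205,cl),'rim centre',onz((256,282),345,cl))
a=[]
for n in('side','top','wrist'):
    im,K,D,T=grab(n); np.savez(n[0]+'m.npz',im=im,K=K,D=D,T=T)
    a.append(cv2.resize(im[60:210,200:400],(400,300)) if n=='side' else cv2.resize(im[110:260,220:420],(400,300)) if n=='top' else cv2.resize(im,(400,300)))
    P=[[553,-268,95]]; print(n,proj(P,K,D,T))
    t=get_state()['tcp_pos']; print(' tip',proj([[t[0],t[1],242],[t[0],t[1],344]],K,D,T))
save('bk.png',np.vstack([np.hstack(a[:2]),np.hstack([a[2],a[2]*0])])); need((553,-268,328))
```

```text
bottle mouth est [530.86698935 267.45840211 205.        ] rim centre [532.72869532 266.03475171 345.        ]
side [[283.10472491 141.85192687]]
 tip [[285.46527304 105.62038294]
 [287.48475514  77.17209506]]
top [[322.31451503 195.35941392]]
 tip [[329.54121051 187.47678706]
 [335.72883006 180.98395062]]
wrist [[255.35191905 160.59975931]]
 tip [[255.74657679 207.3852692 ]
 [255.76505166 298.30519116]]
tcp [ 553.4 -267.4  326.5] [1.7999e+02 1.0000e-02 9.0960e+01] tool shift [-0.6 -0.4 -1.5]
```

View pics/bk.png

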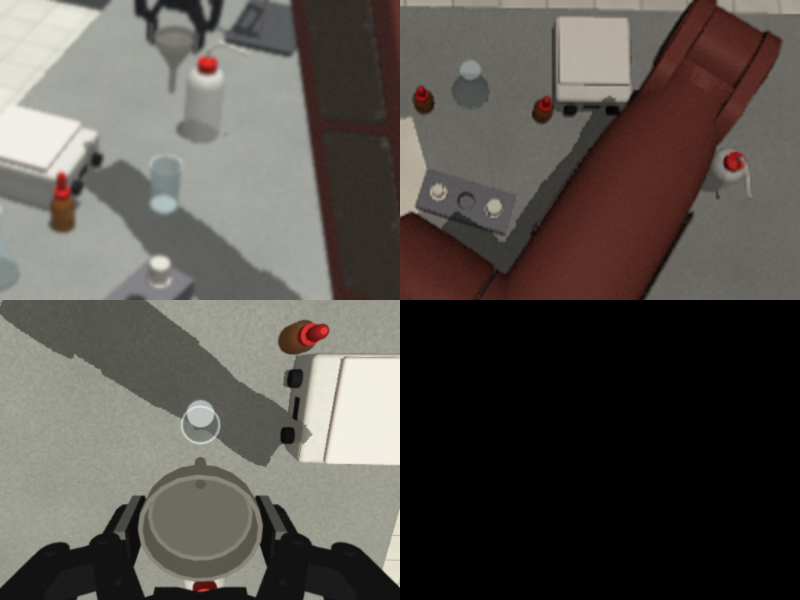

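The side view shows the stem tip at crop (172,92) and the beaker rim at crop (166,163). Both match my predictions to about 1 px, so I'll lower.

{"api": "move_arm", "payload": {"motion": "0 0 15 0 0.6;0 0 30 0 0.6;0 0 35 0 0.6;0 0 35 0 0.6;0 0 30 0 0.6;0 0 25 0 0.6;0 0 15 0 0.6;0 0 10 0 0.6"}}

```text
t: 11.48
tcp_pos: [553.3, -267.9, 131.0]
tcp_rot: [180.0, -0.0, 90.9]
ft_force: [-0.6, 0.1, 0.5]
width: 64.1
grip_force: 27.7
```

{"api": "move_arm", "payload": {"motion": "0 0 8 0 0.6;0 0 6 0 0.6;0 0 4 0 0.6;0 0 3 0 0.6;0 0 2 0 0.6;0 0 0 0 0.6;0 0 0 0 0.6"}}

```text
t: 12.35
tcp_pos: [553.4, -268.0, 108.5]
tcp_rot: [180.0, 0.0, 90.9]
ft_force: [-0.7, -1.0, -0.4]
width: 64.2
grip_force: 27.7
```

Run:
```python
from h import *
im,K,D,T=grab('side'); save('s3.png',cv2.resize(im[90:190,230:330],(500,500)));t=get_state()['tcp_pos']
print(get_state()['ft_force'],5*(proj([[553,-268,95],[t[0],t[1],t[2]+18],[553,-268,0]],K,D,T)-[230,90]))
```

```text
[-0.28230544  0.87926539 -0.80247916] [[265.52362455 259.25963437]
 [267.66810336 222.27271494]
 [258.01138038 364.29788879]]
```

View pics/s3.png

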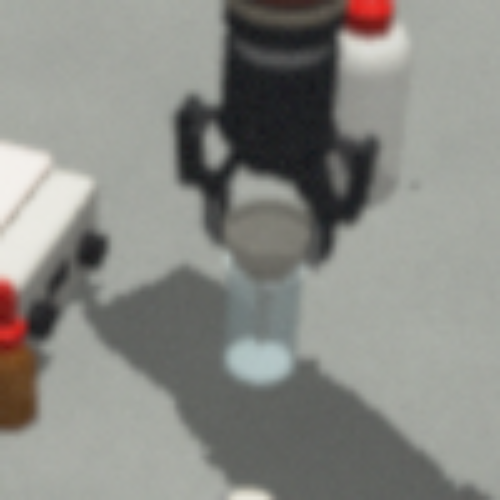

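The funnel stem is centred inside the upright beaker. Now I'll lower to contact.

{"api": "move_arm", "payload": {"motion": "0 0 2 0 0.6;0 0 1 0 0.6;0 0 1 0 0.6;0 0 0 0 0.6"}}

```text
t: 12.9
tcp_pos: [553.6, -268.1, 104.7]
tcp_rot: [180.0, 0.0, 90.9]
ft_force: [-0.4, 1.0, 3.2]
width: 64.0
grip_force: 28.0
```

{"api": "move_arm", "payload": {"motion": "0 0 1 0 0.6;0 0 1 0 0.6;0 0 0 0 0.6"}}

```text
t: 13.28
tcp_pos: [554.3, -268.4, 104.1]
tcp_rot: [179.9, 0.1, 90.9]
ft_force: [-1.3, 2.5, 15.7]
width: 63.9
grip_force: 28.8
```

{"api": "move_arm", "payload": {"motion": "0 0 -1.5 0 0.6;0 0 0 0 0.6;0 0 0 0 0.85;0 0 0 0 1;0 0 0 0 1;0 0 0 0 1"}}

```text
t: 14.02
tcp_pos: [553.1, -267.9, 103.6]
tcp_rot: [-180.0, -0.0, 90.9]
ft_force: [-0.2, 0.1, 0.3]
width: 85.0
grip_force: 0.0
```

{"api": "move_arm", "payload": {"motion": "0 0 -8 0 1;0 0 -20 0 1;0 0 -40 0 1;0 0 -45 0 1;0 0 -45 0 1;0 0 -40 0 1;0 0 -20 0 1;0 0 -5 0 1"}}

```text
t: 15.02
tcp_pos: [553.7, -268.3, 328.6]
tcp_rot: [179.9, 0.1, 90.9]
ft_force: [0.2, 0.4, 0.3]
width: 85.4
grip_force: 0.0
```

Run:
```python
from h import *
im,K,D,T=grab('side'); im2,*c=grab('wrist')
save('s4.png',np.hstack([cv2.resize(im[90:190,230:330],(400,400)),cv2.resize(im2,(400,400))]))
need((481,-120,330))
```

```text
tcp [ 553.3 -268.   326.9] [1.7999e+02 1.0000e-02 9.0920e+01] tool shift [149.1 -69.9  -3.2]
```

View pics/s4.png

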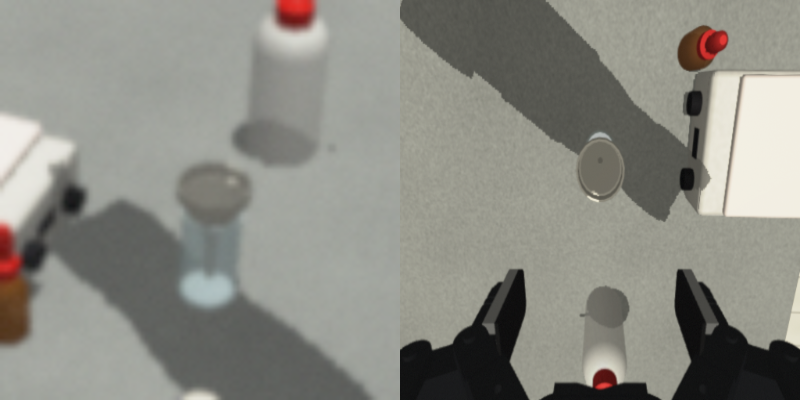

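The funnel stands upright in the beaker (left, at (213,190)) and the beaker is upright. I have used all my picture views, so from here I work by numbers. I'll use the funnel's known place to check the wrist camera for bias.

{"api": "move_arm", "payload": {"motion": "25 -10 0 0 1;50 -18 0 0 1;55 -22 0 0 1;50 -18 10 0 0.7;25 -4 20 0 0.7;0 0 20 0 0.7;0 0 10 0 0.7;0 0 0 0 0.7"}}

```text
t: 16.12
tcp_pos: [477.4, -64.2, 265.9]
tcp_rot: [-179.9, -0.0, 90.9]
ft_force: [-0.5, 0.8, 0.1]
width: 59.9
grip_force: 0.0
```

{"api": "move_arm", "payload": {"motion": "0 0 0 0 0.7;0 0 0 0 0.7"}}

```text
t: 16.38
tcp_pos: [478.4, -64.5, 267.3]
tcp_rot: [180.0, 0.0, 90.9]
ft_force: [0.4, 0.5, -0.4]
width: 59.7
grip_force: 0.0
```

Run:
```python
from h import *
f=cv2.imread('pics/s4.png')
im,*c=grab('wrist'); np.savez('wk.npz',im=im,K=c[0],D=c[1],T=c[2])
p=proj([[481,-44,85]],*c)[0];print('pred knob',p); need((481,-45,200))
hsv=cv2.cvtColor(im,cv2.COLOR_RGB2HSV)
x,y=p.astype(int)
for th in(170,200,220):
    m=(im.min(2)>th).astype(np.uint8); k,l,st,ce=cv2.connectedComponentsWithStats(m)
    for i in range(1,k):
        if st[i,4]>60 and abs(ce[i]-p).max()<90: print(th,st[i],ce[i].round(1),onz(ce[i],85,c).round(1))
# side & top, narrow
for n,q in(('side',(280,190)),('top',(267,213))):
    im,*c=grab(n); P=proj([[481,-44,85],[481,-44,49]],*c);print(n,P.round(1).tolist())
    x,y=np.array(q); print(im.min(2)[y-9:y+14,x-9:x+10])
```

```text
pred knob [258.72458878 150.28468049]
tcp [478.3 -64.4 267.2] [1.7996e+02 1.0000e-02 9.0900e+01] tool shift [19.4  2.9 67.2]
170 [    0     0   512   378 85579] [268.5 199.5] [491.6 -93.4  85. ]
170 [265  71  23  28 505] [276.   84.3] [495.4  15.5  85. ]
170 [252  84  32  29 244] [263.5 101.7] [4.845e+02 4.000e-01 8.500e+01]
side [[279.8, 190.7], [279.2, 199.0]]
[[149 149 149 151 150 150 150 150 149 149 148 148 148 149 148 147 148 149
  150]
 [151 151 151 150 152 149 150 151 148 149 150 149 147 148 148 146 148 148
  150]
 [150 151 150 150 150 151 150 151 148 150 151 152 149 151 148 148 146 147
  148]
 [147 147 149 149 151 151 150 151 149 149 149 151 150 150 149 150 150 152
  149]
 [133 141 145 149 149 149 153 151 150 152 154 151 149 151 150 152 150 151
  149]
 [110 125 132 143 147 150 151 150 149 150 149 150 151 152 150 152 150 148
  150]
 [ 90  98 110 125 131 141 144 146 144 144 146 147 149 149 151 150 151 151
  149]
 [ 89  90  92  99 104 125 137 133 133 133 137 139 144 147 149 151 151 151
  151]
 [ 90  88  88  88  97 111 123 125 126 126 126 130 132 141 145 149 151 148
  149]
 [ 91 
[... 1846 characters left out ...]
24 29 27 26 20 28 25 26 31 24 23 32 27]
 [28 29 29 26 29 29 27 25 29 29 26 30 29 31 28 30 29 30 31]
 [29 26 26 27 28 28 30 28 28 29 29 32 30 32 27 30 27 29 27]
 [31 30 25 24 22 25 24 24 30 27 24 28 27 32 27 33 29 30 30]
 [27 28 28 25 30 31 27 30 31 30 30 33 28 26 25 24 28 25 27]
 [28 29 24 27 25 27 27 30 27 27 28 25 31 27 32 27 27 31 29]
 [28 27 30 29 30 27 28 26 23 28 30 28 30 27 27 31 26 28 27]
 [28 24 25 30 25 29 30 32 24 27 26 33 26 27 29 30 27 30 29]
 [23 25 29 28 28 27 33 31 31 29 26 28 26 30 25 32 27 28 25]
 [28 25 30 29 29 32 25 28 29 28 28 31 29 26 32 31 30 29 30]
 [25 31 29 32 32 28 30 27 29 26 30 31 29 29 34 30 30 32 30]
 [28 28 31 26 31 29 30 24 30 25 27 31 27 28 24 28 29 23 31]]
```

Side camera: the knob top's edges give a centre of (279.7,190.5), and the prediction for (481,-44,85) is (279.8,190.7). The flange also matches, so I'll go and grip it.

{"api": "move_arm", "payload": {"motion": "8 1 15 0 0.7;12.4 2 30 0 0.7;0 0 40 0 0.7;0 0 40 0 0.7;0 0 35 0 0.7;0 0 22 0 0.7;0 0 12 0 0.7;0 0 6 0 0.7"}}

```text
t: 17.52
tcp_pos: [480.8, -43.8, 66.7]
tcp_rot: [180.0, -0.0, 90.9]
ft_force: [0.0, 0.2, 0.9]
width: 59.7
grip_force: 0.0
```

{"api": "move_arm", "payload": {"motion": "0 0 1 0 0.7;0 0 0 0 0.5;0 0 0 0 0.3;0 0 0 0 0.3;0 0 0 0 0.3;0 0 0 0 0.3", "newtons": 40}}

```text
t: 18.27
tcp_pos: [481.2, -43.8, 66.5]
tcp_rot: [179.9, 0.0, 90.9]
ft_force: [-0.0, 1.1, 5.6]
width: 30.8
grip_force: 39.2
```

Gripped (30.8 mm wide, against 32 across flats). I'll lift it while I measure the mouth from the saved pictures.

{"api": "move_arm", "payload": {"motion": "0 0 -8 0 0.3;0 0 -20 0 0.3;0 0 -35 0 0.3;0 0 -45 0 0.3;0 0 -50 0 0.3;0 0 -45 0 0.3;0 0 -25 0 0.3;0 0 -8 0 0.3"}}

```text
t: 19.27
tcp_pos: [481.2, -43.8, 303.5]
tcp_rot: [179.9, 0.0, 90.9]
ft_force: [0.1, -0.3, -1.0]
width: 30.5
grip_force: 39.7
```

Run:
```python
from h import *
s=get_state();print(s['width'],s['grip_force'])
a=np.linspace(0,2*np.pi,73)
ring=lambda x,y,z,r:np.c_[x+r*np.cos(a),y+r*np.sin(a),a*0+z]
for n in('sm','tm'):
    L=np.load(n+'.npz');c=tuple(L[k] for k in 'KDT');im=L['im'].astype(int)
    q=proj(ring(532.5,257.5,204,23.5),*c); print(n,'lip pred',q.min(0).round(1),q.max(0).round(1)); h=proj(ring(532.5,257.5,205,14.6),*c);print(' hole',h.min(0).round(1),h.max(0).round(1))
    m=(im[...,0]-im[...,2]>28)
    x,y=q.mean(0).astype(int)
    for r in range(y-12,y+16):
        xs=np.where(m[r,x-22:x+23])[0]; print(r,''.join('#' if v else '.' for v in m[r,x-22:x+23]),xs.min()+x-22 if len(xs) else '')
    print(x); print(im[y-9:y+10,x-13:x+14,0])
```

```text
30.544848873488583 39.67096567153931
sm lip pred [210.1 220.6] [229.3 235. ]
 hole [213.7 223. ] [225.6 231.9]
215 ............................................. 
216 ............................................. 
217 ............................................. 
218 ............................................. 
219 ............................................. 
220 ....................######................... 217
221 .................############................ 214
222 ................##############............... 213
223 ..............#################.............. 211
224 ..............##################............. 211
225 ..............##################............. 211
226 .............####################............ 210
227 .............####################............ 210
228 .............####################............ 210
229 .............###################............. 210
230 .............###################............. 210
231 .............###################............. 210
232 ..............###################............ 211
233 .............###############
[... 5694 characters left out ...]
  80  79  81  83  77]
 [176 178 177 178 185 123  86  92  95 103  97  87  83  98 100  99 101 106
  100  52  50  83  84  83  80  81  77]
 [178 176 179 177 185 121  86  90  93  98 102 109  97 100 101 101 102  96
   64  45  64  83  85  83  80  82  79]
 [176 177 180 181 183 125  87  90  93  96  99 101  97  99  99  96  86  62
   46  63  84  86  83  82  83  83  77]
 [176 176 180 181 185 130  89  88  97  94  95  94  77  73  65  62  50  55
   63  81  86  86  85  82  85  82  77]
 [178 178 175 180 181 142  90  88  92  96  90  91  91  79  71  71  72  75
   87  87  88  84  87  84  80  80  77]
 [179 178 175 178 181 150  94  85  94  96  97  96  88  85  90  91  90  87
   89  89  85  86  86  85  78  75  79]]
```

The lip edges in both cameras match a mouth at (532.3, 258) to within 1 mm, and the bottle has not moved. I'll carry the stopper above it.

{"api": "move_arm", "payload": {"motion": "15 3 0 0 0.3;35 6 0 0 0.3;50 9 0 0 0.3;55 10 0 0 0.3;55 10 0 0 0.3;50 9 0 0 0.3;28 6 0 0 0.3;13 2.7 0 0 0.3"}}

```text
t: 20.27
tcp_pos: [530.5, 260.2, 300.0]
tcp_rot: [-179.8, 0.0, 91.0]
ft_force: [-0.1, -0.3, -0.5]
width: 31.0
grip_force: 39.7
```

{"api": "move_arm", "payload": {"motion": "0 0 0 0 0.3;0 0 5 0 0.3;0 0 8 0 0.3;0 0 5 0 0.3;0 0 0 0 0.3;0 0 0 0 0.3"}}

```text
t: 21.02
tcp_pos: [531.7, 258.0, 284.0]
tcp_rot: [180.0, -0.0, 90.9]
ft_force: [0.2, 0.3, -0.9]
width: 30.8
grip_force: 39.7
```

Run:
```python
from h import *
s=get_state();print(s['width'],s['grip_force']); need((532.3,258,232)); t=s['tcp_pos']
a=np.linspace(0,2*np.pi,73); ring=lambda x,y,z,r:np.c_[x+r*np.cos(a),y+r*np.sin(a),a*0+z]
im,*c=grab('side'); np.savez('sp.npz',im=im,K=c[0],D=c[1],T=c[2])
for nm,z,r in(('flange',t[2]-21.5,18.5),('end',t[2]-60.5,9),('shank-20',t[2]-41.5,13.8),('lip',204,23.5)):
    x,y=(t[0],t[1]) if nm!='lip' else (532.3,258)
    q=proj(ring(x,y,z,r),*c);print(nm,q.min(0).round(1),q.max(0).round(1))
x=int(q.mean(0)[0]);y0=int(proj([[t[0],t[1],t[2]]],*c)[0,1])
for r in range(y0,y0+42): print(r,' '.join('%3d'%v for v in im[r,x-13:x+20].min(1)))
print(x-13)
```

```text
30.817620314185234 39.684165716171265
tcp [531.7 258.  284. ] [ 1.7998e+02 -1.0000e-02  9.0900e+01] tool shift [-0.   0.6 52. ]
flange [211.  205.9] [226.7 217.3]
end [215.8 219.8] [223.3 225.4]
shank-20 [213.4 213.1] [225.  221.5]
lip [210.1 220.7] [229.2 235.2]
205 135 112  93  77  54  62  85  96  97  99 104 108 107 104 101  90  73  74  76  71  44  29  24  33  62 107 140 148 148 151 150 150 149
206 146 135 106  80  52  59  83  90  92  95  98 100  97  96  95  89  72  73  79  72  41  25  26  36  70 114 143 150 150 150 151 151 152
207 146 142 115  91  64  62  86  90  90  92  95  93  93  93  94  88  75  73  78  71  49  30  29  52  90 128 147 152 150 151 152 151 150
208 150 145 129 117  94  85  90  92  91  92  91  94  93  95  95  89  77  71  81  70  49  28  45  77 120 143 150 152 154 151 153 154 151
209 147 146 144 141 126 110  99  91  92  95  93  93  96  94  93  88  77  68  76  75  46  39  63 106 139 150 150 152 151 152 154 151 151
210 151 148 146 149 141 127 109  95  92  93  94  95  93  95  93  89  76  69  77  76  63  62  86 126 147 152 152 153 152 152 152 153 151
211 150 147 148 149 
[... 4179 characters left out ...]
  54  58  89 153
242  45  46  47  48  46  51  48  49  50  49  47  48  49  48  48  51  52  49  49  51  54  53  50  52  50  53  51  52  54  54  52  65 125
243  40  39  42  38  41  45  45  49  46  46  45  46  47  48  46  50  50  50  49  52  50  53  50  53  53  51  49  49  49  50  49  55 100
244  32  36  36  37  37  39  41  41  43  38  43  40  42  45  47  45  43  47  48  49  43  49  51  47  46  45  49  50  45  48  45  47  75
245  38  35  37  37  40  42  40  38  38  42  38  37  42  47  47  45  42  43  42  41  42  44  41  40  41  39  42  42  41  40  41  39  52
246  39  39  35  36  36  41  38  33  38  41  42  42  44  42  43  42  43  42  39  42  35  42  34  40  38  39  37  37  39  40  39  40  43
206
```

The held shank's edges (213.4 to 224.5) match the prediction to about 1 mm, it is upright, and it is centred over the lip. I'll lower it in.

{"api": "move_arm", "payload": {"motion": "0 0.4 8 0 0.3;0 0 10 0 0.3;0 0 8 0 0.3;0 0 5 0 0.3;0 0 0 0 0.3"}}

```text
t: 21.7
tcp_pos: [532.0, 257.9, 252.2]
tcp_rot: [-180.0, 0.0, 90.9]
ft_force: [1.8, -1.3, -2.9]
width: 30.9
grip_force: 39.9
```

{"api": "move_arm", "payload": {"motion": "0 0 5 0 0.3;0 0 5 0 0.3;0 0 4 0 0.3;0 0 2 0 0.3;0 0 0 0 0.3"}}

```text
t: 22.32
tcp_pos: [531.7, 258.1, 236.5]
tcp_rot: [-180.0, 0.0, 90.9]
ft_force: [2.3, -2.0, -2.1]
width: 30.9
grip_force: 40.0
```

{"api": "move_arm", "payload": {"motion": "-0.5 0.5 1.5 0 0.3;0 0 1 0 0.3;0 0 1 0 0.3;0 0 0 0 0.3"}}

```text
t: 22.82
tcp_pos: [532.4, 257.7, 233.2]
tcp_rot: [-180.0, 0.0, 90.9]
ft_force: [1.9, -3.0, -0.1]
width: 30.9
grip_force: 40.1
```

{"api": "move_arm", "payload": {"motion": "0 0 1 0 0.3;0 0 1 0 0.3;0 0 0 0 0.3"}}

```text
t: 23.2
tcp_pos: [532.5, 257.6, 231.3]
tcp_rot: [180.0, 0.0, 90.9]
ft_force: [1.8, -2.6, 1.7]
width: 31.0
grip_force: 40.3
```

{"api": "move_arm", "payload": {"motion": "-0.5 0.4 1 0 0.3;0 0 0.5 0 0.3;0 0 0 0 0.3"}}

```text
t: 23.58
tcp_pos: [533.0, 257.1, 230.0]
tcp_rot: [180.0, -0.0, 90.9]
ft_force: [3.1, -3.7, 5.1]
width: 31.0
grip_force: 40.4
```

{"api": "move_arm", "payload": {"motion": "0 0 0 0 0.5;0 0 0 0 0.7;0 0 0 0 0.8;0 0 0 0 0.8"}}

```text
t: 24.08
tcp_pos: [532.7, 257.3, 229.7]
tcp_rot: [-180.0, -0.0, 90.9]
ft_force: [0.9, 0.7, 0.3]
width: 68.3
grip_force: 0.0
```

{"api": "move_arm", "payload": {"motion": "0 0 -8 0 0.8;0 0 -15 0 0.8;0 0 -20 0 0.8;0 0 -15 0 0.8;0 0 -6 0 0.4;0 0 0 0 0;0 0 0 0 0;0 0 0 0 0"}}

```text
t: 25.08
tcp_pos: [532.6, 257.1, 293.2]
tcp_rot: [-179.9, 0.0, 90.9]
ft_force: [-0.3, -1.1, -0.4]
width: 0.3
grip_force: 0.0
```

Run:
```python
from h import *
s=get_state();print(s['width'],s['ft_force'].round(1)); need((532.3,258,261))
im,*c=grab('side'); np.savez('sq.npz',im=im,K=c[0],D=c[1],T=c[2])
a=np.linspace(0,2*np.pi,73); ring=lambda x,y,z,r:np.c_[x+r*np.cos(a),y+r*np.sin(a),a*0+z]
for nm,z,r in(('knobtop',250,16),('flange under',210,18.5),('lip',204,23.5)):
    q=proj(ring(532.3,258,z,r),*c);print(nm,q.min(0).round(1),q.max(0).round(1))
for r in range(199,236): print(r,' '.join('%3d'%v for v in im[r,206:234].min(1)))
```

```text
0.3212931934560916 [-0.3 -1.1 -0.4]
tcp [532.6 257.1 293.2] [-1.7994e+02  2.0000e-02  9.0910e+01] tool shift [ 0.9 -0.3 32.2]
knobtop [212.1 210.2] [225.6 220. ]
flange under [212.  220.6] [227.1 232. ]
lip [210.1 220.7] [229.2 235.2]
199 118 119 121 139 134 100  59  65  70  56  60  76  74  54  31  31  28  38  80 125 141 140 143 147 148 149 151 148
200 118 117 128 142 139 106  61  60  72  57  62  76  76  57  35  26  27  40  83 132 146 145 145 146 148 148 149 150
201 115 126 138 147 142 114  68  60  70  57  59  74  77  57  39  28  29  42  90 137 145 146 149 148 148 146 148 147
202 126 138 145 146 142 121  78  62  73  60  59  77  78  58  37  31  28  64 105 140 146 148 147 147 148 147 148 146
203 138 147 149 148 146 130  97  75  74  60  59  77  77  61  43  32  44  84 124 143 149 147 146 146 149 148 147 148
204 146 150 148 148 149 141 119 104  84  62  55  74  78  63  36  36  67 107 141 148 148 149 150 146 148 150 150 147
205 150 149 150 150 149 148 141 128  94  68  57  76  78  65  51  58  98 131 147 148 149 148 147 148 150 149 147 150
206 147 150 150 148 146 148 149 137 105  87  69  81  
[... 2726 characters left out ...]
 155
230 189 193 190 175 131  75  53  70  89 105 119 130 139 152 172 174 163 147 111  74  49  47  84 130 152 155 154 155
231 213 217 218 207 171 102  53  54  60  83 102 120 133 144 148 140 117  98  66  42  37  49  90 142 161 164 161 158
232 220 220 221 218 193 126  62  40  43  51  67  84  94  97  91  83  67  51  39  32  34  42  88 140 166 182 183 180
233 220 219 219 213 182 121  61  33  35  39  43  44  50  53  48  42  41  35  32  31  33  38  66 108 147 176 193 204
234 218 219 213 185 140  86  45  33  34  31  32  31  31  35  32  28  33  26  25  34  36  46  50  69  96 124 158 190
235 216 210 187 138  90  55  44  40  34  30  28  29  30  30  31  28  27  31  25  34  42  43  45  51  61  71  99 145
```

The stopper sits upright in the neck, with its knob top at z ≈ 250 and its centre about 1 mm from the axis. The fingers are shut, so I'll tap.

{"api": "move_arm", "payload": {"motion": "0 0 10 0 0;0 0 10 0 0;0 0 7 0 0;0 0 3 0 0;0 0 0 0 0"}}

```text
t: 25.75
tcp_pos: [532.8, 257.1, 263.6]
tcp_rot: [-180.0, 0.0, 90.9]
ft_force: [0.2, 0.5, 0.1]
width: 0.2
grip_force: 0.0
```

{"api": "move_arm", "payload": {"motion": "0 0 1 0 0;0 0 1 0 0;0 0 1 0 0;0 0 0 0 0"}}

```text
t: 26.25
tcp_pos: [532.8, 257.1, 260.8]
tcp_rot: [-180.0, 0.0, 90.9]
ft_force: [0.2, -0.4, 0.2]
width: -0.4
grip_force: 0.0
```

{"api": "move_arm", "payload": {"motion": "0 0 1 0 0;0 0 1 0 0;0 0 0 0 0"}}

```text
t: 26.62
tcp_pos: [533.0, 257.2, 259.1]
tcp_rot: [180.0, -0.0, 90.9]
ft_force: [-0.9, -0.5, 2.3]
width: 0.1
grip_force: 1.8
```

{"api": "move_arm", "payload": {"motion": "0 0 0.7 0 0;0 0 0.7 0 0;0 0 0 0 0"}}

```text
t: 27.0
tcp_pos: [533.1, 257.2, 258.4]
tcp_rot: [179.9, -0.0, 90.9]
ft_force: [-1.7, -0.6, 8.8]
width: 0.1
grip_force: 4.8
```

{"api": "move_arm", "payload": {"motion": "0 0 0.7 0 0;0 0 0.7 0 0;0 0 0 0 0"}}

```text
t: 27.38
tcp_pos: [533.3, 257.3, 257.8]
tcp_rot: [179.9, -0.0, 90.9]
ft_force: [-3.5, -1.7, 15.4]
width: 0.0
grip_force: 7.8
```

{"api": "move_arm", "payload": {"motion": "0 0 0.6 0 0;0 0 0.6 0 0;0 0 0 0 0"}}

```text
t: 27.75
tcp_pos: [533.5, 257.4, 257.5]
tcp_rot: [179.8, -0.1, 90.9]
ft_force: [-4.6, -2.3, 22.3]
width: 0.2
grip_force: 10.7
```

{"api": "move_arm", "payload": {"motion": "0 0 0.5 0 0;0 0 0.5 0 0;0 0 0 0 0"}}

```text
t: 28.12
tcp_pos: [533.6, 257.5, 257.1]
tcp_rot: [179.7, -0.1, 90.9]
ft_force: [-5.7, -0.8, 25.3]
width: 0.0
grip_force: 12.8
```

{"api": "move_arm", "payload": {"motion": "0 0 -6 0 0;0 0 0 0 0;0 0 6 0 0;0 0 0 0 0;0 0 -6 0 0;0 0 0 0 0;0 0 6 0 0;0 0 0 0 0"}}

```text
t: 29.12
tcp_pos: [533.4, 257.3, 255.9]
tcp_rot: [179.8, -0.0, 90.9]
ft_force: [-5.2, -2.0, 24.2]
width: -0.4
grip_force: 11.7
```

{"api": "move_arm", "payload": {"motion": "0 0 0.4 0 0;0 0 0 0 0"}}

```text
t: 29.38
tcp_pos: [533.4, 257.3, 255.9]
tcp_rot: [179.8, -0.1, 90.9]
ft_force: [-5.8, -3.0, 25.8]
width: -0.0
grip_force: 13.1
```

{"api": "move_arm", "payload": {"motion": "0 0 -6 0 0;0 0 0 0 0;0 0 6.5 0 0;0 0 0 0 0;0 0 -6 0 0;0 0 0 0 0;0 0 6 0 0;0 0 0 0 0"}}

```text
t: 30.38
tcp_pos: [533.7, 257.5, 255.9]
tcp_rot: [179.7, -0.1, 90.9]
ft_force: [-6.7, -2.6, 31.3]
width: -0.1
grip_force: 15.5
```

{"api": "move_arm", "payload": {"motion": "0 0 -6 0 0;0 0 0 0 0;0 0 6.3 0 0;0 0 0 0 0;0 0 -6 0 0;0 0 0 0 0;0 0 6 0 0;0 0 0 0 0"}}

```text
t: 31.38
tcp_pos: [533.8, 257.5, 255.9]
tcp_rot: [179.7, -0.1, 90.9]
ft_force: [-7.7, -2.7, 33.3]
width: 0.1
grip_force: 16.8
```

The TCP now stays at 255.9 even at 33 N, which is exactly 205 + 40 + 11, so the flange is on the rim. I'll retract and verify.

{"api": "move_arm", "payload": {"motion": "0 0 -6 0 0;0 0 -20 0 0;0 0 -35 0 0;-15 0 -35 0 0;-50 -20 -10 0 0;-55 -25 0 0 0;-55 -25 0 0 0;-30 -10 0 0 0"}}

```text
t: 32.38
tcp_pos: [454.7, 49.0, 357.8]
tcp_rot: [-179.9, 0.0, 90.8]
ft_force: [2.2, -0.9, 0.7]
width: 0.2
grip_force: 0.0
```

{"api": "move_arm", "payload": {"motion": "0 0 0 0 0;0 0 0 0 0;0 0 0 0 0;0 0 0 0 0"}}

```text
t: 32.88
tcp_pos: [456.3, 51.6, 358.3]
tcp_rot: [-180.0, -0.0, 91.0]
ft_force: [0.5, 0.1, 0.9]
width: 0.3
grip_force: 0.0
```

Run:
```python
from h import *
im,*c=grab('side'); q=np.load('sq.npz')['im']; s0=np.load('side.npz')['im']
a=np.linspace(0,2*np.pi,73); ring=lambda x,y,z,r:np.c_[x+r*np.cos(a),y+r*np.sin(a),a*0+z]
for nm,z,r in(('knobtop',245,16),('flange under',205,18.5),('lip',204,23.5)):
    p=proj(ring(532.6,257.5,z,r),*c);print(nm,p.min(0).round(1),p.max(0).round(1))
print('col profile 216-221 rows 206-236')
for r in range(206,236): print(r,im[r,216:222].min(1).mean().round(),q[r,216:222].min(1).mean().round(),' row edges', [int(v) for v in im[r,208:231].min(1)] if r in(219,226,229) else '')
# what differs from the start picture
d=(cv2.absdiff(im,s0).max(2)>45).astype(np.uint8); k,l,st,ce=cv2.connectedComponentsWithStats(d)
for i in range(1,k):
    if st[i,4]>25: print(st[i],ce[i].round())
```

```text
knobtop [212.2 211.4] [225.6 221.3]
flange under [212.1 221.8] [227.2 233.1]
lip [210.  220.6] [229.2 235. ]
col profile 216-221 rows 206-236
206 140.0 81.0  row edges 
207 140.0 105.0  row edges 
208 140.0 130.0  row edges 
209 140.0 145.0  row edges 
210 142.0 145.0  row edges 
211 153.0 135.0  row edges 
212 174.0 127.0  row edges 
213 193.0 123.0  row edges 
214 198.0 123.0  row edges 
215 198.0 123.0  row edges 
216 198.0 123.0  row edges 
217 199.0 122.0  row edges 
218 198.0 121.0  row edges 
219 192.0 116.0  row edges [141, 140, 138, 133, 123, 139, 166, 181, 190, 194, 195, 194, 190, 188, 182, 164, 132, 102, 91, 85, 82, 83, 84]
220 173.0 110.0  row edges 
221 140.0 104.0  row edges 
222 112.0 101.0  row edges 
223 99.0 100.0  row edges 
224 96.0 99.0  row edges 
225 96.0 101.0  row edges 
226 96.0 100.0  row edges [140, 133, 104, 79, 97, 100, 91, 91, 93, 97, 96, 95, 99, 98, 98, 99, 105, 138, 160, 107, 79, 117, 137]
227 96.0 101.0  row edges 
228 96.0 109.0  row edges 
229 110.0 132.0  row edges [151, 137, 97, 66, 103, 149, 147, 123, 114, 110, 105, 106, 111, 113, 117, 137, 170, 159, 116, 65, 70, 109, 138]
230 142.0 148.0  row edges 
231 157.0 131.0  row edges 
232 124.0 86.0  row edges 
233 72.0 47.0  row edges 
234 37.0 32.0  row edges 
235 29.0 29.0  row edges 
[ 257    0   63  146 5674] [286.  60.]
[  313     0   199   245 25068] [427. 112.]
[275 188  10   7  57] [279. 191.]
[ 211  198   76   35 1003] [252. 213.]
[ 269  217   55   44 1348] [299. 236.]
[427 217  51  25 173] [453. 235.]
[399 226  11  12  72] [403. 231.]
[ 442  228   70   71 1954] [486. 263.]
[ 326  265  108   82 4818] [382. 304.]
[394 273  32  27 288] [410. 285.]
[449 275   9   6  27] [453. 277.]
[428 293  10   9  49] [433. 297.]
```

```bash
python3 -c "from bench import job; print(job.close_job())"
```

```text
the job is handed in; nothing more can be done
None
```

The job is handed in: the funnel stands upright in the beaker, and the larger stopper is in the bottle, tapped down until its flange sat on the rim by the finger height and the side camera.

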